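# Transfer four transformers from the burn-in frame to the tray, order reversed

### The job

Move the four transformers from their coloured nests in the burn-in frame into the empty white tray beside it, one to each pocket and in reverse order: the one that stands nearest the robot in the frame goes into the tray pocket farthest from the robot, the next nearest into the second farthest, and so on. Leave each one standing upright, fully down on its pocket's floor and released.

Things in the scene. Friction and masses are not known exactly. Their poses are not given: they have to be found in the camera images.
- xfmr_red: loose red transformer: upright block with red winding and a dark core bar across its top, 34 (own x) x 32 (own y) mm, 50 mm tall, about 90 g (up to 40% more or less); the lower 42 mm is a full block, the core bar on top is 14 mm wide in y. Origin: centre of underside, z up; starts upright in the nest of its colour, so turned like the frame within about 0.08 rad
- xfmr_yellow: loose yellow transformer: upright block with yellow winding and a dark core bar across its top, 34 (own x) x 32 (own y) mm, 50 mm tall, about 90 g (up to 40% more or less); the lower 42 mm is a full block, the core bar on top is 14 mm wide in y. Origin: centre of underside, z up; starts upright in the nest of its colour, so turned like the frame within about 0.08 rad
- xfmr_green: loose green transformer: upright block with green winding and a dark core bar across its top, 34 (own x) x 32 (own y) mm, 50 mm tall, about 90 g (up to 40% more or less); the lower 42 mm is a full block, the core bar on top is 14 mm wide in y. Origin: centre of underside, z up; starts upright in the nest of its colour, so turned like the frame within about 0.08 rad
- xfmr_blue: loose blue transformer: upright block with blue winding and a dark core bar across its top, 34 (own x) x 32 (own y) mm, 50 mm tall, about 90 g (up to 40% more or less); the lower 42 mm is a full block, the core bar on top is 14 mm wide in y. Origin: centre of underside, z up; starts upright in the nest of its colour, so turned like the frame within about 0.08 rad
- nest_red: fixed red nest (open-topped pocket) plugged into the burn-in frame, outside 56 (x, along the row) x 54 (y) mm, inside 44 x 42 mm, walls 6 mm thick; origin: centre of underside, on the frame's top; inner floor 6 mm and wall tops 14 mm above the origin. The red transformer starts in it; which place along the frame it has varies
- nest_yellow: fixed yellow nest (open-topped pocket) plugged into the burn-in frame, outside 56 (x, along the row) x 54 (y) mm, inside 44 x 42 mm, walls 6 mm thick; origin: centre of underside, on the frame's top; inner floor 6 mm and wall tops 14 mm above the origin. The yellow transformer starts in it; which place along the frame it has varies
- nest_green: fixed green nest (open-topped pocket) plugged into the burn-in frame, outside 56 (x, along the row) x 54 (y) mm, inside 44 x 42 mm, walls 6 mm thick; origin: centre of underside, on the frame's top; inner floor 6 mm and wall tops 14 mm above the origin. The green transformer starts in it; which place along the frame it has varies
- nest_blue: fixed blue nest (open-topped pocket) plugged into the burn-in frame, outside 56 (x, along the row) x 54 (y) mm, inside 44 x 42 mm, walls 6 mm thick; origin: centre of underside, on the frame's top; inner floor 6 mm and wall tops 14 mm above the origin. The blue transformer starts in it; which place along the frame it has varies
- frame: fixed low dark steel burn-in frame, 250 (x) x 64 (y) mm, top 15 mm above its origin, carrying the four nests in a row, spaced 58 mm, centred at x = -87, -29, +29 and +87 mm on its long centre line (y = 0). Origin: centre of underside; its x axis runs along the row, away from the robot (within about 0.3 rad of straight ahead). It stands on the left or the right, the tray on the other side
- tray: fixed white tray, 250 (x) x 58 (y) mm, with four identical open pockets with grey floors in a row, spaced 58 mm, centred at x = -87, -29, +29 and +87 mm on its long centre line (y = 0); each pocket 44 (x) x 42 (y) mm inside, floor 6 mm and wall tops 14 mm above the tray's origin; walls between pockets 14 mm thick, long side walls 8 mm. Origin: centre of underside; its x axis runs along the row, away from the robot (within about 0.3 rad of straight ahead). Empty at the start
There are look-alikes about, which are no part of the job. Several things have the shape of the xfmr_blue; the one meant has the colours described above. Several things have the shape of the xfmr_red; the one meant has the colours described above.

How it is judged:
At the end, for the whole second after the job is handed in: Each transformer is in the tray pocket mirroring its nest (nest at frame x = s, pocket at tray x = -s): within 10 mm of the pocket centre along and across, underside at most 5 mm above the pocket floor, within 0.12 rad of upright, slower than 0.02 m/s (((x of nest_red in the frame of frame between -0.102 and -0.072 m and x of xfmr_red in the frame of tray between 0.077 and 0.097 m) or (x of nest_red in the frame of frame between -0.044 and -0.014 m and x of xfmr_red in the frame of tray between 0.019 and 0.039 m) or (x of nest_red in the frame of frame between 0.014 and 0.044 m and x of xfmr_red in the frame of tray between -0.039 and -0.019 m) or (x of nest_red in the frame of frame between 0.072 and 0.102 m and x of xfmr_red in the frame of tray between -0.097 and -0.077 m)) and y of xfmr_red in the frame of tray between -0.01 and 0.01 m and z of each of xfmr_red, xfmr_yellow, xfmr_green, xfmr_blue in the frame of tray below 0.011 m and angle between each of xfmr_red, xfmr_yellow, xfmr_green, xfmr_blue's own z axis and vertical below 0.12 rad and linear speed of each of xfmr_red, xfmr_yellow, xfmr_green, xfmr_blue below 0.02 m/s and ((x of nest_yellow in the frame of frame between -0.102 and -0.072 m and x of xfmr_yellow in the frame of tray between 0.077 and 0.097 m) or (x of nest_yellow in the frame of frame between -0.044 and -0.014 m and x of xfmr_yellow in the frame of tray between 0.019 and 0.039 m) or (x of nest_yellow in the frame of frame between 0.014 and 0.044 m and x of xfmr_yellow in the frame of tray between -0.039 and -0.019 m) or (x of nest_yellow in the frame of frame between 0.072 and 0.102 m and x of xfmr_yellow in the frame of tray between -0.097 and -0.077 m)) and y of xfmr_yellow in the frame of tray between -0.01 and 0.01 m and ((x of nest_green in the frame of frame between -0.102 and -0.072 m and x of xfmr_green in the frame of tray between 0.077 and 0.097 m) or (x of nest_green in the frame of frame between -0.044 and -0.014 m and x of xfmr_green in the frame of tray between 0.019 and 0.039 m) or (x of nest_green in the frame of frame between 0.014 and 0.044 m and x of xfmr_green in the frame of tray between -0.039 and -0.019 m) or (x of nest_green in the frame of frame between 0.072 and 0.102 m and x of xfmr_green in the frame of tray between -0.097 and -0.077 m)) and y of xfmr_green in the frame of tray between -0.01 and 0.01 m and ((x of nest_blue in the frame of frame between -0.102 and -0.072 m and x of xfmr_blue in the frame of tray between 0.077 and 0.097 m) or (x of nest_blue in the frame of frame between -0.044 and -0.014 m and x of xfmr_blue in the frame of tray between 0.019 and 0.039 m) or (x of nest_blue in the frame of frame between 0.014 and 0.044 m and x of xfmr_blue in the frame of tray between -0.039 and -0.019 m) or (x of nest_blue in the frame of frame between 0.072 and 0.102 m and x of xfmr_blue in the frame of tray between -0.097 and -0.077 m)) and y of xfmr_blue in the frame of tray between -0.01 and 0.01 m); the robot touches nothing.
It also fails if it takes over 112 s, if anything falls off the work surface, if the arm or the gripper's body presses on something with over 40 N, if the wrist force passes 120 N, or if a joint passes its speed limit or range.

### The arm

A 6-joint arm with a two-finger parallel gripper is mounted at the origin on the work surface. World frame = base frame: x ahead of the robot, y to its left, z up, the work surface at z = 0. Lengths are in m, angles in rad, forces in N, time in s.
With the tool pointing down it reaches from about 0.275 to 0.85 m from the base axis. Payload 19 kg.
Tool frame: the origin (TCP) lies on the centre line of the jaws, within the pads' length; the fingertips stand 17 mm ahead of it and the grasp point (between the pads) lies 2 mm behind it; z points along the fingers, x is the direction in which the jaws open and shut, and the axes are right-handed (so a half turn about z gives the same grasp; the last joint's range is limited). The gripper opens to 85 mm and grips with 20 to 120 N. Pads are 22 mm wide; open, the fingers measure 114 mm over their backs; the gripper's body (76 mm by 85 mm) begins 54 mm behind the grasp point. The pads swing forward as they close: fully open they stand 13 mm farther back than shut.
Start: joints at [1.162, 0.15, 1.437, -0, 1.554, -0.134], TCP at [0.156, 0.553, 0.248] pointing down, gripper open.
Joint ranges: [-2.8, 2.8], [-0.68, 2.1], [0.12, 2.68], [-1.39, 4.53], [0.16, 2.79], [-2.81, 2.81]. Speed limits (rad/s): [1.89, 1.89, 2.22, 3.01, 3.01, 3.01].

### API

Orientations are given as a unit quaternion [x, y, z, w].
In Python, from workcell import bot gives the robot as it stands.
- The arm moves only by the shell command python3 -m pendant 'ROWS' [FORCE]. ROWS is JSON, a list that holds one entry, the list of rows, each a list of 7 numbers: the opening, from 0 (shut) to 1 (fully open), then the shift along the tool's x, y, z in m, then the turn, a rotation vector about the tool's x, y, z in degrees. A call has 1 to 20 rows; each row is the pose to reach, as a shift and turn from the pose measured when the call began, along the tool's axes at that moment; what a row does not reach only later rows make up. A row lasts 1/12 s, in which the tool goes at most 41.7 mm and 7.16 degrees, less where a joint would pass 70% of its speed; a pose out of reach is approached as far as the arm can. A call with a gripper value outside its range is refused whole. The fingers move at their own pace and stop on an object; FORCE is the grip in N (left out, the last holds). Time passes only in rows, so rows that repeat a pose let the fingers close. It gives the time, the measured TCP pose, the force and the opening at its end, in the units of the state.
- bot.observe(): the state, without advancing time (a new reading comes with each control period).
- bot.get_image(name): name is "scene" or "top" or "wrist"; returns a dict with "frame" (420x560x3 uint8, red, green, blue), "range_z" (420x560 float32, m along the optical axis (not along the pixel's ray), 0 where there is no reading), "K" (3x3 intrinsics, pixels), "D" ([k1, k2, p1, p2, k3] as OpenCV has them; the pictures are not rectified), "R" (3x3) and "t" (3): a world point X has camera coordinates R X + t. Camera axes: x right, y down, z forward; pixel columns grow to the right and rows downward; lengths in m; the calibration is good to about 2 mm. A picture is of the moment at which its call begins.
- bot.hand_in(): hands the job in, once; it reports no verdict.
Trained networks look in a picture, given as the dict that the camera call returned (one of the last four; its "shot" number tells which), for a name from the list of things; names that differ only in an ending like _2 or _b are one class to them, and where a whole thing is asked for, a point or a joint stands for the part that bears it (a point fixed in the world has none). Each returns a list of dicts, best first, with "p" (0 to 1); they miss things now and then, are a little off and sometimes report something else, mostly with a low value. They report only what shows in the picture. A call takes as long as a camera call. They do not tell look-alikes from the thing itself.
- bot.boxes_of(picture, target): "box" ([left, top, right, bottom] in pixels, round what is visible of it).
- bot.mark_of(picture, target): "xy" ([column, row] in pixels: a listed point, or the origin of a listed thing).
The state is a dict: "clock": time; "qpos": joint angles; "qvel": joint speeds; "tau": joint torques, N m; "position": TCP position; "orientation": TCP orientation; "wrist_force": force on the tool from outside, world axes, zero at the start; "wrist_torque": the same for the moment, N m; "grip_width": finger opening in m.
Only numpy, scipy, OpenCV 4.12 (cv2) and the standard library are available. Lean on these libraries where they do the work, as an engineer would, in place of code of your own. Each camera call takes 0.05 s, during which the arm holds its last target.

## Working session

There is one attempt and no reset: what is moved stays moved. The work goes in short steps, Python scripts to look and compute and a shell command to move; the robot and the scene stay as the last step left them, time stands still between calls to the robot, and variables do not carry over. Pictures are saved under pics/ and viewed, and the job is handed in when it is done.

```bash
ls; mkdir -p pics
python3 - <<'E'
from workcell import bot
import cv2,numpy as np
s=bot.observe();print({k:np.round(v,3).tolist() for k,v in s.items()})
for n in ["scene","top"]:
    im=bot.get_image(n);cv2.imwrite(f"pics/{n}0.png",im["frame"][:,:,::-1])
    np.savez(f"{n}0.npz",**{k:np.array(v) for k,v in im.items()})
    print(n,im["K"],im["D"],im["t"])
E
```

```text
pics
{'clock': 0.0, 'qpos': [1.162, 0.151, 1.438, 0.0, 1.554, -0.134], 'qvel': [-0.0, 0.0, -0.002, 0.001, -0.001, 0.001], 'tau': [0.004, -71.306, -57.087, 0.0, 0.009, -0.0], 'position': [0.156, 0.553, 0.248], 'orientation': [0.797, 0.604, -0.001, 0.0], 'wrist_force': [-0.554, 0.487, 0.019], 'wrist_torque': [-0.038, 0.005, -0.057], 'grip_width': 0.085}
scene [[393.31578625   0.         274.62291657]
 [  0.         393.31578625 207.00333498]
 [  0.           0.           1.        ]] [-0.07061214  0.          0.          0.          0.        ] [-0.43288352 -0.19473521  0.83306344]
top [[390.25909551   0.         280.9918246 ]
 [  0.         390.25909551 208.86200779]
 [  0.           0.           1.        ]] [-0.10596363  0.          0.          0.          0.        ] [-0.03120683  0.49404845  0.71239882]
```

View pics/scene0.png

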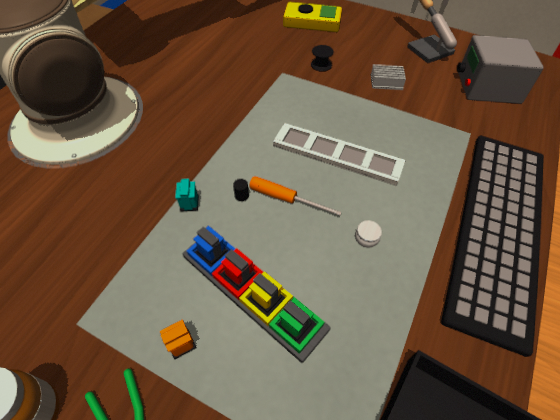

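View pics/top0.png

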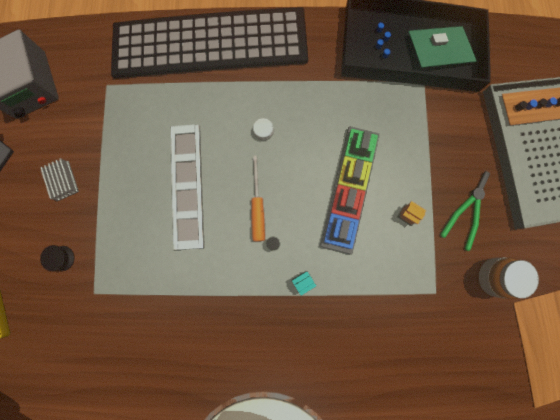

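```bash
cat > h.py <<'E'
import numpy as np,cv2
def cloud(im):
    K,D,R,t=[np.array(im[k]) for k in "KDRt"];Z=np.array(im["range_z"])
    h,w=Z.shape;u,v=np.meshgrid(np.arange(w),np.arange(h))
    n=cv2.undistortPoints(np.stack([u,v],-1).reshape(-1,1,2).astype(float),K,D).reshape(h,w,2)
    P=np.dstack([n[...,0]*Z,n[...,1]*Z,Z])
    W=(P-t)@R
    W[Z==0]=np.nan
    return W
def rectfit(xy):
    c,(a,b),ang=cv2.minAreaRect(xy.astype(np.float32)*1000);return np.round(c,1),np.round((a,b),1),round(ang,2)
def hsv(im): return cv2.cvtColor(np.array(im["frame"]),cv2.COLOR_RGB2HSV)
E
python3 - <<'E'
from h import *
for n in ["top","scene"]:
    im=np.load(n+"0.npz");W=cloud(im);H=hsv(im)
    m=(W[...,2]>.009)&(W[...,2]<.02)&(W[...,0]>.25)&(W[...,0]<.8)&(H[...,1]<60)&(H[...,2]>120)
    k,l,st,c=cv2.connectedComponentsWithStats(m.astype(np.uint8))
    for i in range(1,k):
        if st[i,4]>300:
            P=W[l==i];print(n,"white",st[i],rectfit(P[:,:2]),np.median(P[:,2]))
    # frame top dark + nests
    box=(W[...,2]>.025)&(W[...,2]<.034)
    k,l,st,c=cv2.connectedComponentsWithStats(box.astype(np.uint8))
    for i in range(1,k):
        if st[i,4]>60: 
            P=W[l==i];print(n,"nestz",st[i],rectfit(P[:,:2]),np.median(P[:,2]))
    box=(W[...,2]>.066)&(W[...,2]<.078)&(W[...,0]<.75)&(W[...,0]>.2)
    k,l,st,c=cv2.connectedComponentsWithStats(box.astype(np.uint8))
    for i in range(1,k):
        if st[i,4]>20: 
            P=W[l==i];print(n,"bar",st[i],rectfit(P[:,:2]),np.median(P[:,:],axis=0).round(4),P.mean(0).round(4))
E
```

```text
top white [ 171  125   33  125 1843] (array([544.7, 155.4]), array([250.9,  59.8]), 3.55) 0.014050524262601689
top nestz [351   0 135  79 470] (array([ 909.9, -357.2]), array([323.4, 136.2]), 56.4) 0.029633279995787153
top nestz [431  33  17  13 136] (array([ 853.8, -368. ]), array([23.6, 32.7]), 8.99) 0.03141568689957015
top nestz [413  41  39  27 385] (array([ 822.2, -350.4]), array([63. , 70.7]), 10.58) 0.02713857799425594
top nestz [342  69  98  12 218] (array([ 769. , -258.8]), array([200.7,   5.1]), 84.09) 0.02962551153484961
top nestz [489  77  71 151 636] (array([ 640.6, -504.2]), array([146.3, 342.2]), 69.26) 0.030538137093388665
top nestz [441  80  46   7  88] (array([ 754.6, -410.3]), array([96.8,  4.5]), 84.22) 0.03007812513133278
top nestz [539  98  18   8 101] (array([ 718.6, -595.2]), array([15.1, 41.8]), 6.59) 0.03136396555606169
top nestz [ 15 101  24  17  71] (array([711.4, 505.4]), array([12.3, 58.1]), 38.07) 0.029664828269261485
top nestz [ 324  129   54  120 1217] (array([ 536.6, -169.7]), array([ 55.2, 230.5]), 75.19) 0.028265962425916873
top nestz [ 41 158  32 
[... 2977 characters left out ...]
835 0.072 ]
scene bar [197 226  22  20 217] (array([ 452.8, -149.3]), array([14.7, 35.1]), 76.9) [ 0.4538 -0.15    0.0708] [ 0.4537 -0.1499  0.0707]
scene bar [225 249  23  22 240] (array([ 510.4, -163. ]), array([14.3, 34.4]), 75.35) [ 0.5114 -0.1639  0.0709] [ 0.5111 -0.1637  0.0707]
scene bar [253 273  25  24 269] (array([ 565.1, -177.6]), array([14.2, 34. ]), 75.48) [ 0.5656 -0.1786  0.071 ] [ 0.5656 -0.1783  0.0708]
scene bar [283 301  27  24 302] (array([ 620.1, -194.2]), array([14.7, 34.4]), 75.76) [ 0.6204 -0.1948  0.0706] [ 0.6203 -0.1949  0.0705]
scene bar [  9 369  28  51 489] (array([ 373.4, -437.2]), array([24.9, 67.1]), 55.89) [ 0.388  -0.4373  0.0735] [ 0.3829 -0.4392  0.073 ]
```

```bash
cat >> h.py <<'E'
from scipy.spatial.transform import Rotation as Ro
from workcell import bot
def go(x,y,z,yaw):
    "shift and turn (m, deg) from present pose to tool-down pose with tool x at yaw deg"
    s=bot.observe();p=np.array(s["position"]);R0=Ro.from_quat(s["orientation"])
    c,n=np.cos(np.radians(yaw)),np.sin(np.radians(yaw))
    R1=Ro.from_matrix(np.array([[c,n,0],[n,-c,0],[0,0,-1.]]))
    print("t",round(s["clock"],2),"pos",p.round(4),"w",round(s["grip_width"],4),"F",np.round(s["wrist_force"],2),"yaw",np.degrees(np.arctan2(*R0.as_matrix()[1::-1,0])).round(2))
    print("shift",R0.inv().apply(np.array([x,y,z])-p).round(4),"turn",(R0.inv()*R1).as_rotvec(degrees=True).round(2))
E
python3 -c "
from h import *
go(.515,-.165,.25,75)"
```

```text
t 0.1 pos [0.156  0.5532 0.2478] w 0.0856 F [-0.18  0.09 -0.65] yaw 74.25
shift [-0.5938  0.5405 -0.0017] turn [-0.01  0.06 -0.75]
```

```bash
python3 -m pendant '[[[1,-0.594,0.541,0,0,0,-0.8],[1,-0.594,0.541,0,0,0,-0.8],[1,-0.594,0.541,0,0,0,-0.8],[1,-0.594,0.541,0,0,0,-0.8],[1,-0.594,0.541,0,0,0,-0.8],[1,-0.594,0.541,0,0,0,-0.8],[1,-0.594,0.541,0,0,0,-0.8],[1,-0.594,0.541,0,0,0,-0.8],[1,-0.594,0.541,0,0,0,-0.8],[1,-0.594,0.541,0,0,0,-0.8],[1,-0.594,0.541,0,0,0,-0.8],[1,-0.594,0.541,0,0,0,-0.8],[1,-0.594,0.541,0,0,0,-0.8],[1,-0.594,0.541,0,0,0,-0.8],[1,-0.594,0.541,0,0,0,-0.8],[1,-0.594,0.541,0,0,0,-0.8],[1,-0.594,0.541,0,0,0,-0.8],[1,-0.594,0.541,0,0,0,-0.8],[1,-0.594,0.541,0,0,0,-0.8],[1,-0.594,0.541,0,0,0,-0.8]]]' 80; python3 -c "
from h import *
go(.515,-.165,.25,75)"
```

```text
clock: 1.77
position: [0.5167, -0.1699, 0.2471]
orientation: [0.794, 0.608, -0.001, 0.0]
wrist_force: [0.6, 0.3, -0.6]
grip_width: 0.0856
t 1.77 pos [ 0.5167 -0.1699  0.2471] w 0.0856 F [ 0.59  0.28 -0.62] yaw 74.89
shift [ 0.0042 -0.0029 -0.0029] turn [-0.07  0.1  -0.11]
```

Run:
```python
from h import *
bot.get_image("wrist");bot.get_image("wrist")
im=bot.get_image("wrist");cv2.imwrite("pics/w1.png",im["frame"][:,:,::-1])
W=cloud(im)
box=(W[...,2]>.066)&(W[...,2]<.076)&(W[...,0]<.75)&(W[...,0]>.2)
k,l,st,c=cv2.connectedComponentsWithStats(box.astype(np.uint8))
for i in range(1,k):
    if st[i,4]>60:
        P=W[l==i];print("bar",st[i],rectfit(P[:,:2]),P.mean(0).round(4))
go(.4528,-.148,.12,75.5)
```

```text
bar [273  91  17  42 693] (array([ 453.5, -149.8]), array([13.6, 33.5]), 74.57) [ 0.453  -0.1497  0.0712]
bar [275 160  16  39 600] (array([ 509.9, -163.8]), array([13.4, 33.8]), 75.19) [ 0.5095 -0.1636  0.0711]
bar [275 221  16  36 541] (array([ 564.3, -178.1]), array([13.8, 34.1]), 76.2) [ 0.5634 -0.1778  0.0709]
bar [274 277  15  34 491] (array([ 619.7, -194.9]), array([13.7, 35.6]), 75.1) [ 0.618  -0.1943  0.0709]
t 1.92 pos [ 0.5154 -0.1659  0.2475] w 0.0856 F [ 0.09 -0.04  0.49] yaw 74.97
shift [ 0.0011 -0.0649  0.1276] turn [-0.1   0.03 -0.53]
```

View pics/w1.png

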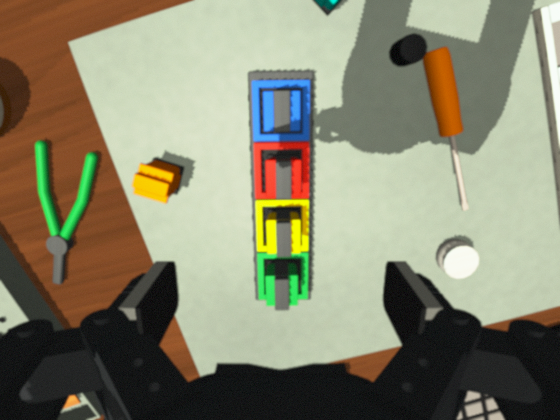

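```bash
python3 -m pendant '[[[1,0,-0.065,0.04,0,0,0],[1,0,-0.065,0.08,0,0,0],[1,0,-0.065,0.12,0,0,0],[1,0,-0.065,0.12,0,0,0],[1,0,-0.065,0.15,0,0,0],[1,0,-0.065,0.18,0,0,0],[1,0,-0.065,0.197,0,0,0],[1,0,-0.065,0.197,0,0,0],[1,0,-0.065,0.197,0,0,0],[1,0,-0.065,0.197,0,0,0]]]' 60; python3 -c "
from h import *
go(.453,-.149,.05,75)"
```

```text
clock: 2.75
position: [0.4528, -0.1488, 0.0521]
orientation: [0.793, 0.609, -0.0, 0.0]
wrist_force: [-0.1, 0.3, 0.3]
grip_width: 0.0856
t 2.75 pos [ 0.4528 -0.1488  0.0521] w 0.0856 F [-0.11  0.26  0.26] yaw 75.01
shift [-0.0002  0.0003  0.0021] turn [-0.01  0.05  0.01]
```

```bash
python3 -m pendant '[[[0.2,0,0,0.002,0,0,0],[0.2,0,0,0.002,0,0,0],[0.2,0,0,0.002,0,0,0],[0.2,0,0,0.002,0,0,0],[0.2,0,0,0.002,0,0,0],[0.2,0,0,0.002,0,0,0],[0.2,0,0,0.002,0,0,0],[0.2,0,0,0.002,0,0,0],[0.2,0,0,0.002,0,0,0]]]' 60; python3 -c "
from h import *
go(.453,-.149,.05,75)"
```

```text
clock: 3.5
position: [0.4531, -0.1489, 0.0507]
orientation: [0.793, 0.609, -0.0, 0.001]
wrist_force: [-1.1, -0.2, 6.6]
grip_width: 0.0312
t 3.5 pos [ 0.4531 -0.1489  0.0507] w 0.0312 F [-1.13 -0.2   6.65] yaw 75.0
shift [-0.0001 -0.0001  0.0007] turn [0.04 0.06 0.  ]
```

```bash
python3 -m pendant '[[[0.2,0,0,-0.02,0,0,0],[0.2,0,0,-0.05,0,0,0],[0.2,0,0,-0.09,0,0,0],[0.2,0,0,-0.11,0,0,0],[0.2,0,0,-0.11,0,0,0],[0.2,0,0,-0.11,0,0,0]]]'
python3 - <<'E'
from h import *
im=bot.get_image("wrist");cv2.imwrite("pics/w2.png",im["frame"][:,:,::-1])
go(.6315,.1595,.16,93.5)
E
```

```text
clock: 4.0
position: [0.4533, -0.149, 0.1615]
orientation: [0.793, 0.609, 0.0, 0.001]
wrist_force: [-0.3, -0.5, -2.5]
grip_width: 0.0313
t 4.05 pos [ 0.4528 -0.1488  0.1602] w 0.0313 F [ 0.03  0.25 -1.52] yaw 75.0
shift [ 3.44e-01  9.28e-02 -1.00e-04] turn [  0.02   0.06 -18.5 ]
```

View pics/w2.png

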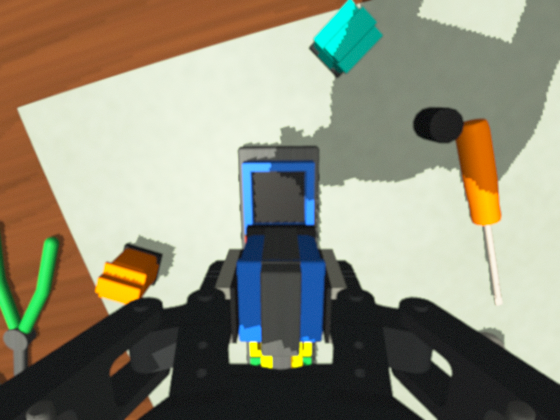

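```bash
python3 -m pendant '[[[0.2,0.344,0.093,0,0,0,-18.5],[0.2,0.344,0.093,0,0,0,-18.5],[0.2,0.344,0.093,0,0,0,-18.5],[0.2,0.344,0.093,0,0,0,-18.5],[0.2,0.344,0.093,0,0,0,-18.5],[0.2,0.344,0.093,0,0,0,-18.5],[0.2,0.344,0.093,0,0,0,-18.5],[0.2,0.344,0.093,0,0,0,-18.5],[0.2,0.344,0.093,0,0,0,-18.5],[0.2,0.344,0.093,0,0,0,-18.5],[0.2,0.344,0.093,0,0,0,-18.5],[0.2,0.344,0.093,0,0,0,-18.5]]]'
python3 - <<'E'
from h import *
im=bot.get_image("wrist");im=bot.get_image("wrist");cv2.imwrite("pics/w3.png",im["frame"][:,:,::-1])
W=cloud(im);H=hsv(im)
m=(W[...,2]>.011)&(W[...,2]<.018)&(H[...,1]<60)&(H[...,2]>120)&(W[...,1]<.2)&(W[...,1]>.1)
k,l,st,c=cv2.connectedComponentsWithStats(m.astype(np.uint8))
for i in range(1,k):
    if st[i,4]>300:
        P=W[l==i];print("white",st[i],rectfit(P[:,:2]),np.median(P[:,2]))
go(.6315,.1595,.036,93.5)
E
```

```text
clock: 5.05
position: [0.631, 0.159, 0.1584]
orientation: [0.685, 0.728, -0.001, -0.0]
wrist_force: [0.1, -1.1, -0.7]
grip_width: 0.0311
white [ 239    0   83  238 7603] (array([577.8, 155.1]), array([178. ,  58.6]), 3.54) 0.014091804654207103
t 5.15 pos [0.6312 0.1584 0.1594] w 0.0313 F [ 0.4  -0.56 -1.05] yaw 93.44
shift [0.0012 0.0004 0.1234] turn [-0.05  0.08 -0.06]
```

View pics/w3.png

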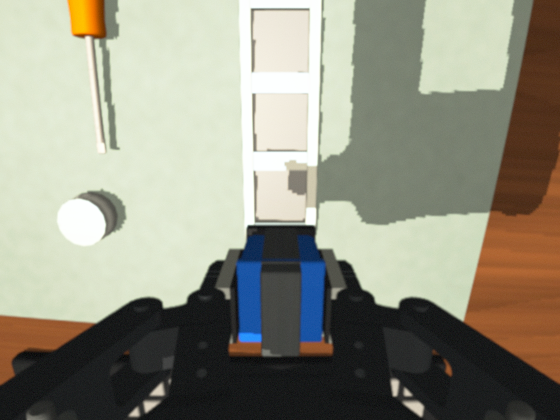

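```bash
python3 -m pendant '[[[0.2,0.001,0,0.04,0,0,0],[0.2,0.001,0,0.08,0,0,0],[0.2,0.001,0,0.1,0,0,0],[0.2,0.001,0,0.11,0,0,0],[0.2,0.001,0,0.118,0,0,0],[0.2,0.001,0,0.123,0,0,0],[0.2,0.001,0,0.123,0,0,0],[0.2,0.001,0,0.123,0,0,0]]]'
python3 - <<'E'
from h import *
go(.6315,.159,.036,93.5)
E
```

```text
clock: 5.82
position: [0.6317, 0.1592, 0.0377]
orientation: [0.686, 0.728, -0.0, 0.001]
wrist_force: [-0.3, -0.8, -0.6]
grip_width: 0.0311
t 5.82 pos [0.6317 0.1592 0.0377] w 0.0311 F [-0.27 -0.81 -0.64] yaw 93.43
shift [-0.0002 -0.0003  0.0017] turn [ 0.06  0.07 -0.07]
```

```bash
python3 -m pendant '[[[0.2,0,0,0.002,0,0,0],[0.2,0,0,0.002,0,0,0],[0.2,0,0,0.002,0,0,0],[0.2,0,0,0.002,0,0,0]]]'
python3 - <<'E'
from h import *
go(.6315,.159,.036,93.5)
E
python3 -m pendant '[[[1,0,0,0,0,0,0],[1,0,0,0,0,0,0],[1,0,0,0,0,0,0],[1,0,0,0,0,0,0],[1,0,0,0,0,0,0],[1,0,0,0,0,0,0],[1,0,0,0,0,0,0]]]'
```

```text
clock: 6.15
position: [0.6319, 0.1592, 0.0362]
orientation: [0.686, 0.728, 0.0, 0.001]
wrist_force: [0.2, 0.8, -1.5]
grip_width: 0.031
t 6.15 pos [0.6319 0.1592 0.0362] w 0.031 F [ 0.18  0.77 -1.46] yaw 93.43
shift [-0.0002 -0.0004  0.0002] turn [ 0.09  0.07 -0.07]
clock: 6.73
position: [0.6319, 0.1593, 0.0361]
orientation: [0.686, 0.728, 0.0, 0.001]
wrist_force: [-0.3, 0.3, 0.9]
grip_width: 0.0851
```

Lift, then check the placing.

```bash
python3 -m pendant '[[[1,0,0,-0.03,0,0,0],[1,0,0,-0.07,0,0,0],[1,0,0,-0.11,0,0,0],[1,0,0,-0.13,0,0,0],[1,0,0,-0.13,0,0,0]]]'
cat >> h.py <<'E'
def blocks(n,f=None):
    im=bot.get_image(n)
    if f: cv2.imwrite(f,im["frame"][:,:,::-1])
    W=cloud(im)
    o=np.array([.5447,.1545]);a=np.radians(3.5);M=np.array([[np.cos(a),np.sin(a)],[-np.sin(a),np.cos(a)]])
    box=(W[...,2]>.046)&(W[...,2]<.076)&(W[...,0]<.75)&(W[...,0]>.3)&(abs(W[...,1])<.26)
    k,l,st,c=cv2.connectedComponentsWithStats(box.astype(np.uint8))
    for i in range(1,k):
        if st[i,4]>60:
            P=W[l==i];zt=np.percentile(P[:,2],90);P=P[P[:,2]>zt-.005]
            r=rectfit(P[:,:2]);print(n,st[i],*r,"z",round(zt,4),"tray",(M@(r[0]/1000-o)).round(4))
E
python3 - <<'E'
from h import *
blocks("wrist","pics/w4.png");blocks("top","pics/t4.png")
go(.51,-.163,.16,75)
E
```

```text
clock: 7.15
position: [0.6334, 0.1597, 0.1721]
orientation: [0.686, 0.728, 0.003, 0.003]
wrist_force: [1.0, 0.3, 0.2]
grip_width: 0.0855
wrist [ 259  177   44   48 1973] [631.9 159.7] [34.2 13.6] 2.92 z 0.0566 tray [ 0.0874 -0.0001]
top [172 128  16  19 279] [631.1 159.8] [35.1 13.6] 1.98 z 0.0571 tray [0.0866 0.    ]
top [355 130  21  23 359] [ 618.1 -192.9] [14.4 34.8] 74.72 z 0.0708 tray [ 0.0521 -0.3512]
top [347 159  21  22 344] [ 562.8 -175.7] [14.2 34.4] 76.12 z 0.071 tray [-0.0021 -0.3307]
top [340 187  21  22 354] [ 510.  -161.1] [14.3 33.8] 76.23 z 0.0716 tray [-0.0539 -0.3129]
top [294 276  20  16 148] [354.8 -74.3] [14.3 33.7] 30.64 z 0.0512 tray [-0.2035 -0.2168]
t 7.25 pos [0.6319 0.1594 0.1669] w 0.0854 F [-0.38  0.98 -0.33] yaw 93.43
shift [-0.3145 -0.141   0.0068] turn [ 0.18  0.03 18.43]
```

View pics/w4.png

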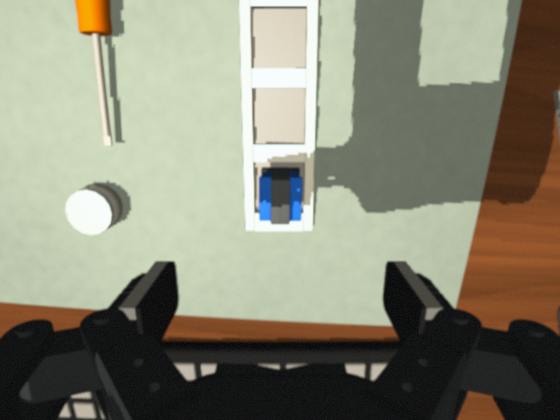

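```bash
python3 -m pendant '[[[1,-0.3145,-0.141,0.007,0,0,18.4],[1,-0.3145,-0.141,0.007,0,0,18.4],[1,-0.3145,-0.141,0.007,0,0,18.4],[1,-0.3145,-0.141,0.007,0,0,18.4],[1,-0.3145,-0.141,0.007,0,0,18.4],[1,-0.3145,-0.141,0.007,0,0,18.4],[1,-0.3145,-0.141,0.007,0,0,18.4],[1,-0.3145,-0.141,0.007,0,0,18.4],[1,-0.3145,-0.141,0.007,0,0,18.4],[1,-0.3145,-0.141,0.007,0,0,18.4],[1,-0.3145,-0.141,0.007,0,0,18.4],[1,-0.3145,-0.141,0.007,0,0,18.4]]]'
python3 - <<'E'
from h import *
blocks("wrist")
go(.51,-.163,.051,75)
E
```

```text
clock: 8.25
position: [0.5101, -0.1621, 0.1592]
orientation: [0.793, 0.609, 0.001, 0.001]
wrist_force: [-0.2, 1.9, 0.0]
grip_width: 0.0853
wrist [ 254  184   49   59 2575] [ 510.1 -163.8] [13.6 34. ] 75.25 z 0.0715 tray [-0.054  -0.3156]
wrist [ 255  258   46   60 2389] [ 564.5 -178.2] [13.9 35.6] 75.27 z 0.0715 tray [-0.0005 -0.3333]
wrist [ 254  324   44   45 1688] [ 612.9 -193.2] [14.  22.1] 75.25 z 0.0713 tray [ 0.0468 -0.3512]
t 8.3 pos [ 0.5102 -0.1619  0.1593] w 0.0856 F [-0.21 -0.11  0.3 ] yaw 75.09
shift [-0.0012 -0.0002  0.1083] turn [ 0.14 -0.02  0.09]
```

```bash
python3 -m pendant '[[[1,-0.0015,0,0.04,0,0,0],[1,-0.0015,0,0.075,0,0,0],[1,-0.0015,0,0.1,0,0,0],[1,-0.0015,0,0.109,0,0,0],[1,-0.0015,0,0.109,0,0,0],[1,-0.0015,0,0.109,0,0,0],[1,-0.0015,0,0.109,0,0,0],[0.2,-0.0015,0,0.109,0,0,0],[0.2,-0.0015,0,0.109,0,0,0],[0.2,-0.0015,0,0.109,0,0,0],[0.2,-0.0015,0,0.109,0,0,0],[0.2,-0.0015,0,0.109,0,0,0],[0.2,-0.0015,0,0.109,0,0,0],[0.2,-0.0015,0,0.109,0,0,0],[0.2,-0.0015,0,0.109,0,0,0],[0.2,-0.0015,0,0.109,0,0,0]]]' 60
python3 - <<'E'
from h import *
go(.51,-.163,.051,75)
E
python3 -m pendant '[[[0.2,0,0,-0.02,0,0,0],[0.2,0,0,-0.05,0,0,0],[0.2,0,0,-0.09,0,0,0],[0.2,0,0,-0.11,0,0,0],[0.2,0,0,-0.11,0,0,0],[0.2,0,0,-0.11,0,0,0]]]'
python3 - <<'E'
from h import *
blocks("wrist","pics/w5.png")
go(.5736,.1565,.16,93.5)
E
```

```text
clock: 9.63
position: [0.5104, -0.1635, 0.0509]
orientation: [0.793, 0.609, 0.001, 0.001]
wrist_force: [-0.7, 0.8, 6.6]
grip_width: 0.031
t 9.63 pos [ 0.5104 -0.1635  0.0509] w 0.031 F [-0.71  0.82  6.57] yaw 75.09
shift [ 0.0004 -0.0005 -0.0001] turn [ 0.18 -0.01  0.09]
clock: 10.13
position: [0.5104, -0.1636, 0.1619]
orientation: [0.793, 0.609, 0.002, 0.002]
wrist_force: [0.1, -0.4, -1.8]
grip_width: 0.0312
wrist [257 341  42  28 519] [ 621.5 -195. ] [13.6 12.5] 74.91 z 0.0716 tray [ 0.0553 -0.3535]
t 10.18 pos [ 0.5099 -0.1634  0.1606] w 0.0313 F [-0.76 -0.34 -1.08] yaw 75.09
shift [ 0.3255 -0.0207  0.0006] turn [  0.18   0.02 -18.41]
```

View pics/w5.png

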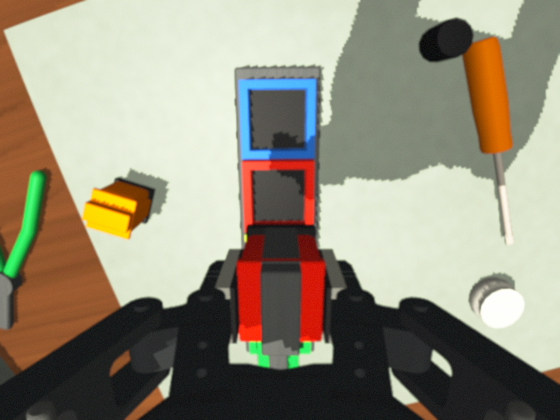

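```bash
python3 -m pendant '[[[0.2,0.3255,-0.021,0,0,0,-18.4],[0.2,0.3255,-0.021,0,0,0,-18.4],[0.2,0.3255,-0.021,0,0,0,-18.4],[0.2,0.3255,-0.021,0,0,0,-18.4],[0.2,0.3255,-0.021,0,0,0,-18.4],[0.2,0.3255,-0.021,0,0,0,-18.4],[0.2,0.3255,-0.021,0,0,0,-18.4],[0.2,0.3255,-0.021,0,0,0,-18.4],[0.2,0.3255,-0.021,0,0,0,-18.4],[0.2,0.3255,-0.021,0,0,0,-18.4],[0.2,0.3255,-0.021,0,0,0,-18.4],[0.2,0.3255,-0.021,0,0,0,-18.4]]]'
python3 - <<'E'
from h import *
go(.5736,.1565,.036,93.5)
E
```

```text
clock: 11.18
position: [0.573, 0.1556, 0.1598]
orientation: [0.686, 0.728, 0.0, 0.001]
wrist_force: [0.5, -0.4, -1.3]
grip_width: 0.0309
t 11.18 pos [0.573  0.1556 0.1598] w 0.0309 F [ 0.49 -0.4  -1.31] yaw 93.44
shift [0.001  0.0004 0.1238] turn [ 0.1   0.06 -0.06]
```

```bash
python3 -m pendant '[[[0.2,0.001,0,0.04,0,0,0],[0.2,0.001,0,0.08,0,0,0],[0.2,0.001,0,0.1,0,0,0],[0.2,0.001,0,0.11,0,0,0],[0.2,0.001,0,0.118,0,0,0],[0.2,0.001,0,0.124,0,0,0],[0.2,0.001,0,0.124,0,0,0],[0.2,0.001,0,0.124,0,0,0],[0.2,0.001,0,0.124,0,0,0],[0.2,0.001,0,0.124,0,0,0]]]'
python3 - <<'E'
from h import *
go(.5736,.1565,.036,93.5)
E
```

```text
clock: 12.02
position: [0.5736, 0.1565, 0.0367]
orientation: [0.686, 0.728, 0.001, 0.001]
wrist_force: [0.0, -1.3, -1.0]
grip_width: 0.0311
t 12.02 pos [0.5736 0.1565 0.0367] w 0.0311 F [ 0.04 -1.26 -1.04] yaw 93.43
shift [-0.     -0.      0.0007] turn [ 0.18  0.06 -0.07]
```

```bash
python3 -m pendant '[[[0.2,0,0,0.001,0,0,0],[0.2,0,0,0.001,0,0,0],[1,0,0,0.001,0,0,0],[1,0,0,0.001,0,0,0],[1,0,0,0.001,0,0,0],[1,0,0,0.001,0,0,0],[1,0,0,0.001,0,0,0],[1,0,0,0.001,0,0,0],[1,0,0,0.001,0,0,0],[1,0,0,-0.03,0,0,0],[1,0,0,-0.07,0,0,0],[1,0,0,-0.11,0,0,0],[1,0,0,-0.125,0,0,0],[1,0,0,-0.125,0,0,0]]]';python3 - <<'E'
from h import *
blocks("wrist","pics/w6.png");blocks("top","pics/t6.png")
go(.5645,-.1775,.16,75)
E
```

```text
clock: 13.18
position: [0.5748, 0.1569, 0.1666]
orientation: [0.686, 0.728, 0.003, 0.004]
wrist_force: [1.2, -0.2, 1.5]
grip_width: 0.085
wrist [ 258  179   45   49 2044] [573.7 157.1] [33.8 13.7] 3.03 z 0.0566 tray [0.0291 0.0008]
wrist [ 259  253   42   47 1774] [632.  159.2] [35.  13.8] 3.64 z 0.0566 tray [ 0.0874 -0.0006]
top [355 130  21  23 361] [ 617.9 -193. ] [14.9 34.7] 76.32 z 0.0708 tray [ 0.0518 -0.3513]
top [172 158  17  19 285] [572.5 159.2] [33.2 14.8] 3.17 z 0.057 tray [0.028 0.003]
top [347 159  21  22 346] [ 562.6 -175.8] [14.4 34. ] 75.47 z 0.0708 tray [-0.0023 -0.3308]
top [294 276  20  16 148] [354.7 -74.4] [14.3 33.8] 31.24 z 0.0514 tray [-0.2036 -0.2169]
t 13.28 pos [0.5733 0.1566 0.162 ] w 0.0855 F [-0.07 -0.26 -0.6 ] yaw 93.43
shift [-0.333  -0.0288  0.0022] turn [2.400e-01 1.000e-02 1.843e+01]
```

View pics/w6.png

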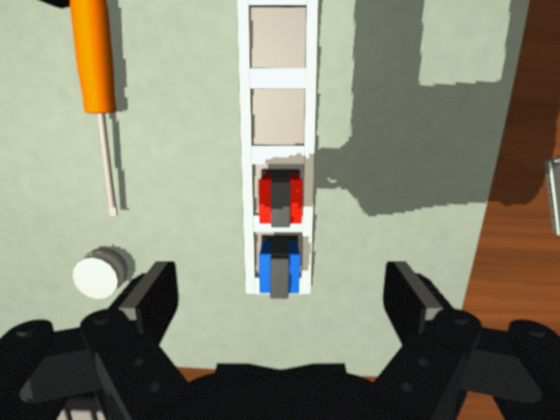

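```bash
python3 -m pendant '[[[1,-0.333,-0.029,0,0.2,0,18.4],[1,-0.333,-0.029,0,0.2,0,18.4],[1,-0.333,-0.029,0,0.2,0,18.4],[1,-0.333,-0.029,0,0.2,0,18.4],[1,-0.333,-0.029,0,0.2,0,18.4],[1,-0.333,-0.029,0,0.2,0,18.4],[1,-0.333,-0.029,0,0.2,0,18.4],[1,-0.333,-0.029,0,0.2,0,18.4],[1,-0.333,-0.029,0,0.2,0,18.4],[1,-0.333,-0.029,0,0.2,0,18.4],[1,-0.333,-0.029,0,0.2,0,18.4],[1,-0.333,-0.029,0,0.2,0,18.4]]]'
python3 - <<'E'
from h import *
blocks("wrist")
go(.5645,-.178,.051,75)
E
```

```text
clock: 14.28
position: [0.5642, -0.1763, 0.1614]
orientation: [0.793, 0.609, -0.0, -0.0]
wrist_force: [1.1, 0.1, 0.2]
grip_width: 0.0852
wrist [ 254  184   48   59 2511] [ 564.4 -178.2] [13.8 34.1] 75.3 z 0.0715 tray [-0.0006 -0.3333]
wrist [ 253  258   45   60 2364] [ 619.4 -194.8] [14. 35.] 75.27 z 0.0715 tray [ 0.0532 -0.3532]
t 14.33 pos [ 0.5643 -0.1762  0.1617] w 0.0857 F [-0.55 -0.03 -0.18] yaw 75.11
shift [-0.0017  0.0007  0.1107] turn [-0.01 -0.01  0.11]
```

```bash
python3 -m pendant '[[[1,-0.0015,0.0005,0.04,0,0,0],[1,-0.0015,0.0005,0.075,0,0,0],[1,-0.0015,0.0005,0.1,0,0,0],[1,-0.0015,0.0005,0.111,0,0,0],[1,-0.0015,0.0005,0.111,0,0,0],[1,-0.0015,0.0005,0.111,0,0,0],[1,-0.0015,0.0005,0.111,0,0,0],[0.2,-0.0015,0.0005,0.111,0,0,0],[0.2,-0.0015,0.0005,0.111,0,0,0],[0.2,-0.0015,0.0005,0.111,0,0,0],[0.2,-0.0015,0.0005,0.111,0,0,0],[0.2,-0.0015,0.0005,0.111,0,0,0],[0.2,-0.0015,0.0005,0.111,0,0,0],[0.2,-0.0015,0.0005,0.111,0,0,0],[0.2,-0.0015,0.0005,0.111,0,0,0],[0.2,-0.0015,0.0005,0.111,0,0,0]]]' 60
python3 - <<'E'
from h import *
go(.5645,-.178,.051,75)
E
python3 -m pendant '[[[0.2,0,0,-0.02,0,0,0],[0.2,0,0,-0.05,0,0,0],[0.2,0,0,-0.09,0,0,0],[0.2,0,0,-0.11,0,0,0],[0.2,0,0,-0.11,0,0,0],[0.2,0,0,-0.11,0,0,0]]]'
python3 - <<'E'
from h import *
blocks("wrist","pics/w7.png")
go(.5158,.153,.16,93.5)
E
```

```text
clock: 15.67
position: [0.5647, -0.1779, 0.0513]
orientation: [0.793, 0.61, 0.0, 0.0]
wrist_force: [-1.2, 1.0, 6.4]
grip_width: 0.0309
t 15.67 pos [ 0.5647 -0.1779  0.0513] w 0.0309 F [-1.24  1.04  6.41] yaw 75.11
shift [-0.0002 -0.0001  0.0003] turn [ 0.04 -0.    0.11]
clock: 16.17
position: [0.5649, -0.1781, 0.1623]
orientation: [0.793, 0.61, 0.001, 0.001]
wrist_force: [-0.1, 0.8, -2.0]
grip_width: 0.0311
t 16.22 pos [ 0.5644 -0.1778  0.1609] w 0.0309 F [ 0.31  0.51 -2.11] yaw 75.11
shift [ 0.3072 -0.1319  0.0008] turn [  0.03  -0.   -18.39]
```

View pics/w7.png

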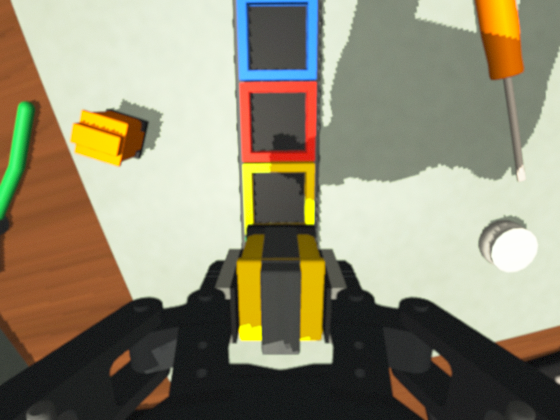

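Yellow is held squarely. Next pocket is −29 (block bottom at ~0.13, clear of the screwdriver).

```bash
python3 -m pendant '[[[0.2,0.307,-0.132,0,0,0,-18.4],[0.2,0.307,-0.132,0,0,0,-18.4],[0.2,0.307,-0.132,0,0,0,-18.4],[0.2,0.307,-0.132,0,0,0,-18.4],[0.2,0.307,-0.132,0,0,0,-18.4],[0.2,0.307,-0.132,0,0,0,-18.4],[0.2,0.307,-0.132,0,0,0,-18.4],[0.2,0.307,-0.132,0,0,0,-18.4],[0.2,0.307,-0.132,0,0,0,-18.4],[0.2,0.307,-0.132,0,0,0,-18.4],[0.2,0.307,-0.132,0,0,0,-18.4],[0.2,0.307,-0.132,0,0,0,-18.4]]]'
python3 - <<'E'
from h import *
go(.5158,.153,.036,93.5)
E
```

```text
clock: 17.22
position: [0.5156, 0.1519, 0.16]
orientation: [0.685, 0.728, -0.0, -0.0]
wrist_force: [-0.2, -0.6, -0.2]
grip_width: 0.031
t 17.22 pos [0.5156 0.1519 0.16  ] w 0.031 F [-0.17 -0.59 -0.17] yaw 93.46
shift [0.0011 0.0003 0.124 ] turn [-0.05  0.02 -0.04]
```

```bash
python3 -m pendant '[[[0.2,0.001,0,0.04,0,0,0],[0.2,0.001,0,0.08,0,0,0],[0.2,0.001,0,0.1,0,0,0],[0.2,0.001,0,0.11,0,0,0],[0.2,0.001,0,0.118,0,0,0],[0.2,0.001,0,0.124,0,0,0],[0.2,0.001,0,0.124,0,0,0],[0.2,0.001,0,0.124,0,0,0],[0.2,0.001,0,0.124,0,0,0],[0.2,0.001,0,0.124,0,0,0]]]'
python3 - <<'E'
from h import *
go(.5158,.153,.036,93.5)
E
```

```text
clock: 18.05
position: [0.5159, 0.1528, 0.0367]
orientation: [0.686, 0.728, 0.0, 0.0]
wrist_force: [-0.0, -0.3, -1.7]
grip_width: 0.031
t 18.05 pos [0.5159 0.1528 0.0367] w 0.031 F [-0.05 -0.31 -1.71] yaw 93.45
shift [ 0.0002 -0.0001  0.0007] turn [ 0.03  0.02 -0.05]
```

```bash
python3 -m pendant '[[[0.2,0,0,0.001,0,0,0],[0.2,0,0,0.001,0,0,0],[1,0,0,0.001,0,0,0],[1,0,0,0.001,0,0,0],[1,0,0,0.001,0,0,0],[1,0,0,0.001,0,0,0],[1,0,0,0.001,0,0,0],[1,0,0,0.001,0,0,0],[1,0,0,0.001,0,0,0],[1,0,0,-0.03,0,0,0],[1,0,0,-0.07,0,0,0],[1,0,0,-0.11,0,0,0],[1,0,0,-0.125,0,0,0],[1,0,0,-0.125,0,0,0]]]';python3 - <<'E'
from h import *
blocks("wrist","pics/w8.png");blocks("top","pics/t8.png")
go(.6195,-.194,.16,75)
E
```

```text
clock: 19.22
position: [0.5174, 0.1531, 0.1663]
orientation: [0.685, 0.728, 0.003, 0.002]
wrist_force: [0.7, -0.2, 0.3]
grip_width: 0.0854
wrist [ 258  179   45   49 2066] [516.1 153.1] [33.6 13.9] 3.75 z 0.0566 tray [-0.0286  0.0003]
wrist [ 260  253   42   47 1775] [574.1 157. ] [35.  13.4] 3.06 z 0.0566 tray [0.0295 0.0007]
wrist [ 260  319   40   43 1492] [632.4 159.4] [35.4 13.9] 2.95 z 0.0566 tray [ 0.0878 -0.0005]
top [172 128  16  19 282] [631.2 160.1] [35.  13.7] 0.11 z 0.057 tray [0.0867 0.0003]
top [355 130  21  23 360] [ 618.1 -192.9] [14.3 34.3] 75.99 z 0.071 tray [ 0.0521 -0.3512]
top [172 158  17   9  72] [581.5 159.8] [11.9 16.4] 82.51 z 0.0568 tray [0.0371 0.003 ]
top [172 188  18  18 286] [515.7 155.6] [32.3 14.8] 4.15 z 0.0573 tray [-0.0289  0.0029]
top [294 276  20  16 149] [354.8 -74.4] [14.1 33.7] 31.09 z 0.0513 tray [-0.2035 -0.2169]
t 19.32 pos [0.516  0.1528 0.162 ] w 0.0855 F [ 0.06  0.75 -0.61] yaw 93.45
shift [-0.3524  0.0825  0.0022] turn [ 0.08 -0.   18.45]
```

View pics/w8.png

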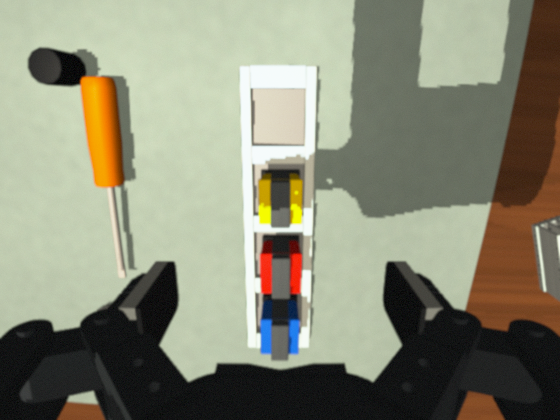

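Three are seated (tops at 56.6 mm). Now green.

```bash
python3 -m pendant '[[[1,-0.3525,0.0825,0,0,0,18.4],[1,-0.3525,0.0825,0,0,0,18.4],[1,-0.3525,0.0825,0,0,0,18.4],[1,-0.3525,0.0825,0,0,0,18.4],[1,-0.3525,0.0825,0,0,0,18.4],[1,-0.3525,0.0825,0,0,0,18.4],[1,-0.3525,0.0825,0,0,0,18.4],[1,-0.3525,0.0825,0,0,0,18.4],[1,-0.3525,0.0825,0,0,0,18.4],[1,-0.3525,0.0825,0,0,0,18.4],[1,-0.3525,0.0825,0,0,0,18.4],[1,-0.3525,0.0825,0,0,0,18.4]]]'
python3 - <<'E'
from h import *
blocks("wrist")
go(.6195,-.1945,.051,75)
E
```

```text
clock: 20.32
position: [0.619, -0.1936, 0.1607]
orientation: [0.793, 0.609, 0.0, -0.001]
wrist_force: [-0.1, 0.2, 0.9]
grip_width: 0.0859
wrist [ 254  184   49   59 2550] [ 619.4 -194.7] [13.7 34.4] 75.33 z 0.0716 tray [ 0.0532 -0.3531]
t 20.37 pos [ 0.6191 -0.1931  0.1612] w 0.0856 F [0.39 0.19 0.06] yaw 75.08
shift [-0.0014  0.0008  0.1102] turn [-0.01 -0.04  0.08]
```

```bash
python3 -m pendant '[[[1,-0.0015,0.0005,0.04,0,0,0],[1,-0.0015,0.0005,0.075,0,0,0],[1,-0.0015,0.0005,0.1,0,0,0],[1,-0.0015,0.0005,0.11,0,0,0],[1,-0.0015,0.0005,0.11,0,0,0],[1,-0.0015,0.0005,0.11,0,0,0],[1,-0.0015,0.0005,0.11,0,0,0],[0.2,-0.0015,0.0005,0.11,0,0,0],[0.2,-0.0015,0.0005,0.11,0,0,0],[0.2,-0.0015,0.0005,0.11,0,0,0],[0.2,-0.0015,0.0005,0.11,0,0,0],[0.2,-0.0015,0.0005,0.11,0,0,0],[0.2,-0.0015,0.0005,0.11,0,0,0],[0.2,-0.0015,0.0005,0.11,0,0,0],[0.2,-0.0015,0.0005,0.11,0,0,0],[0.2,-0.0015,0.0005,0.11,0,0,0]]]' 60
python3 - <<'E'
from h import *
go(.6195,-.1945,.051,75)
E
python3 -m pendant '[[[0.2,0,0,-0.02,0,0,0],[0.2,0,0,-0.05,0,0,0],[0.2,0,0,-0.09,0,0,0],[0.2,0,0,-0.11,0,0,0],[0.2,0,0,-0.11,0,0,0],[0.2,0,0,-0.11,0,0,0]]]'
python3 - <<'E'
from h import *
blocks("wrist","pics/w9.png")
go(.4579,.1495,.16,93.5)
E
```

```text
clock: 21.7
position: [0.6195, -0.1947, 0.0518]
orientation: [0.793, 0.609, 0.0, 0.0]
wrist_force: [-0.8, 0.5, 5.9]
grip_width: 0.0311
t 21.7 pos [ 0.6195 -0.1947  0.0518] w 0.0311 F [-0.8   0.51  5.86] yaw 75.08
shift [ 0.0002 -0.0001  0.0008] turn [ 0.04 -0.03  0.08]
clock: 22.2
position: [0.6197, -0.1949, 0.1628]
orientation: [0.793, 0.609, 0.001, 0.001]
wrist_force: [-0.8, -0.1, -2.5]
grip_width: 0.0313
t 22.25 pos [ 0.6191 -0.1947  0.1612] w 0.0308 F [ 0.8  -0.33 -2.22] yaw 75.08
shift [ 0.291  -0.2445  0.0014] turn [  0.02  -0.04 -18.42]
```

View pics/w9.png

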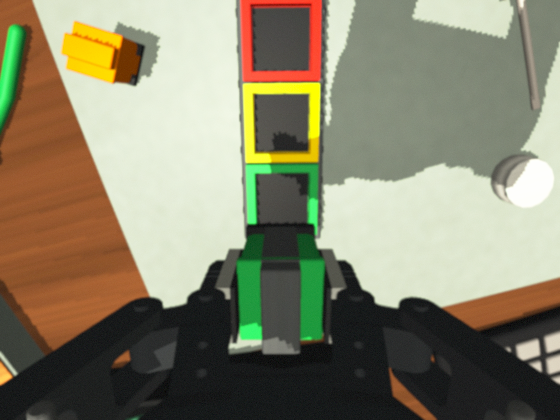

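```bash
python3 -m pendant '[[[0.2,0.291,-0.2445,0,0,0,-18.4],[0.2,0.291,-0.2445,0,0,0,-18.4],[0.2,0.291,-0.2445,0,0,0,-18.4],[0.2,0.291,-0.2445,0,0,0,-18.4],[0.2,0.291,-0.2445,0,0,0,-18.4],[0.2,0.291,-0.2445,0,0,0,-18.4],[0.2,0.291,-0.2445,0,0,0,-18.4],[0.2,0.291,-0.2445,0,0,0,-18.4],[0.2,0.291,-0.2445,0,0,0,-18.4],[0.2,0.291,-0.2445,0,0,0,-18.4],[0.2,0.291,-0.2445,0,0,0,-18.4],[0.2,0.291,-0.2445,0,0,0,-18.4],[0.2,0.291,-0.2445,0,0,0,-18.4]]]'
python3 - <<'E'
from h import *
go(.4579,.1495,.0365,93.5)
E
```

```text
clock: 23.33
position: [0.458, 0.1486, 0.1606]
orientation: [0.686, 0.728, -0.0, -0.0]
wrist_force: [-0.5, 0.1, -2.5]
grip_width: 0.031
t 23.33 pos [0.458  0.1486 0.1606] w 0.031 F [-0.47  0.12 -2.5 ] yaw 93.44
shift [0.0008 0.     0.1241] turn [-0.05 -0.01 -0.06]
```

```bash
python3 -m pendant '[[[0.2,0.001,0,0.04,0,0,0],[0.2,0.001,0,0.08,0,0,0],[0.2,0.001,0,0.1,0,0,0],[0.2,0.001,0,0.11,0,0,0],[0.2,0.001,0,0.118,0,0,0],[0.2,0.001,0,0.124,0,0,0],[0.2,0.001,0,0.124,0,0,0],[0.2,0.001,0,0.124,0,0,0],[0.2,0.001,0,0.124,0,0,0],[0.2,0.001,0,0.124,0,0,0]]]'
python3 - <<'E'
from h import *
go(.4579,.1495,.0365,93.5)
E
```

```text
clock: 24.17
position: [0.4584, 0.1496, 0.0373]
orientation: [0.686, 0.728, 0.0, 0.0]
wrist_force: [0.1, 0.2, -1.5]
grip_width: 0.0309
t 24.17 pos [0.4584 0.1496 0.0373] w 0.0309 F [ 0.12  0.22 -1.5 ] yaw 93.43
shift [-0.0001 -0.0005  0.0008] turn [ 0.03 -0.02 -0.07]
```

```bash
python3 -m pendant '[[[0.2,0,0,0.001,0,0,0],[0.2,0,0,0.001,0,0,0],[1,0,0,0.001,0,0,0],[1,0,0,0.001,0,0,0],[1,0,0,0.001,0,0,0],[1,0,0,0.001,0,0,0],[1,0,0,0.001,0,0,0],[1,0,0,0.001,0,0,0],[1,0,0,0.001,0,0,0],[1,0,0,-0.03,0,0,0],[1,0,0,-0.07,0,0,0],[1,0,0,-0.11,0,0,0],[1,0,0,-0.15,0,0,0],[1,0,0,-0.18,0,0,0],[1,0,0,-0.18,0,0,0],[1,0,0,-0.18,0,0,0]]]';python3 - <<'E'
from h import *
blocks("wrist","pics/w10.png");blocks("top","pics/t10.png");blocks("scene","pics/s10.png")
go(.6195,-.194,.16,75)
E
```

```text
clock: 25.5
position: [0.4588, 0.1496, 0.2189]
orientation: [0.686, 0.728, 0.002, 0.001]
wrist_force: [-0.6, 0.1, -0.8]
grip_width: 0.0856
wrist [  0  30  32  38 665] [355.5 -76.4] [14.8 34.8] 31.21 z 0.0511 tray [-0.2029 -0.2189]
wrist [ 262  168   38   41 1428] [458.4 150.1] [33.8 12.9] 3.21 z 0.0566 tray [-0.0864  0.0009]
wrist [ 263  231   35   39 1273] [516.2 153.1] [34.5 12.7] 3.04 z 0.0565 tray [-0.0285  0.0003]
wrist [ 264  287   34   38 1137] [573.5 156.3] [35.9 13.3] 3.58 z 0.0567 tray [0.0289 0.    ]
wrist [264 338  32  31 910] [629.1 159. ] [29.4 13.1] 3.49 z 0.0566 tray [ 0.0845 -0.0007]
top [172 128  16  19 285] [631.9 160.2] [35.4 13.7] 2.73 z 0.0572 tray [0.0874 0.0004]
top [172 158  17  19 278] [572.3 159.4] [33.5 14.5] 4.6 z 0.0573 tray [0.0278 0.0032]
top [172 188  18  12 154] [522.6 155.8] [17.4 14.4] 0.74 z 0.0572 tray [-0.022   0.0026]
top [173 221  18  16 238] [453.3 151.6] [14.7 23.9] 89.76 z 0.0572 tray [-0.0914  0.0027]
top [294 276  20  16 147] [354.9 -74.4] [14.1 33.8] 30.73 z 0.0514 tray [-0.2034 -0.2169]
scene [287 116  22  17 219] [459.4 149.7] [33.9 16. ] 1.4 z 0.0559 tray [-0.0854  0.0004]
scene [316 125  22  16 227] [517.2 153.1] [34.5 15.7] 5.9 z 0.0561 tray [-0.0275  0.0003]
scene [345 134  23  17 241] [575.3 157.1] [34.3 16.7] 7.55 z 0.0562 tray [0.0307 0.0007]
scene [376 143  22  18 249] [632.2 159.3] [34.7 16. ] 5.68 z 0.0565 tray [ 0.0876 -0.0006]
scene [180 179   9  18 135] [356.9 -77.8] [12.4 34.3] 31.69 z 0.0504 tray [-0.2016 -0.2204]
t 25.65 pos [0.4578 0.1495 0.2161] w 0.0854 F [-0.34  0.13 -0.49] yaw 93.43
shift [-0.3525  0.1409  0.0559] turn [-8.000e-02  1.000e-02  1.843e+01]
```

View pics/w10.png

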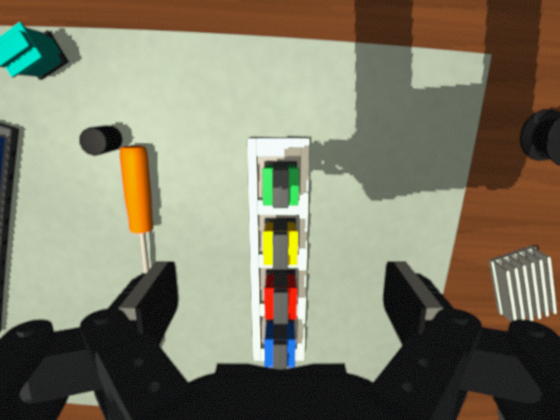

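View pics/s10.png

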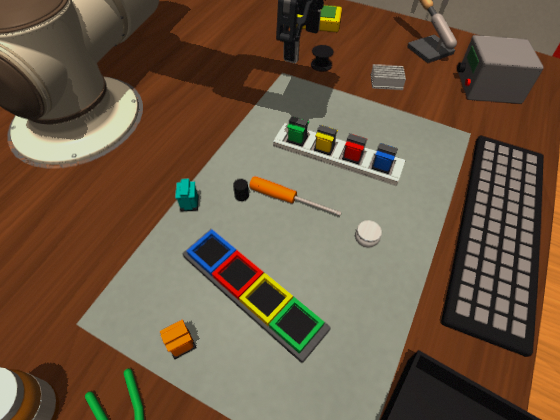

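All four stand in the tray with tops at about 57 mm. The order going away from the robot is green, yellow, red, blue, and the gripper is clear of them.

```bash
python3 -c "
from workcell import bot
print(bot.hand_in())"
```

```text
the job is handed in; nothing more can be done
None
```

I moved all four transformers into the tray in reverse order and handed the job in at about 25.7 s of the 112 s allowed. Blue, which stood nearest the robot in the frame, is now in the farthest pocket. Red is in the second farthest, yellow in the third, and green in the nearest.

**Final checks:**
- **Wrist and scene cameras:** every transformer measured within about 2 mm of its pocket centre, with its top 56–57 mm up, so it is fully down on the floor. The one larger wrist reading, blue 2.5 mm off along the row, came from a partly hidden view.
- **Top camera:** it read red, yellow and green about 3 mm off across the tray, close to its 2 mm calibration error. Its last readings along the row for yellow and green were 4–7 mm off, because it saw only part of their tops. These disagree with the other two cameras but still fall inside the 10 mm tolerance.
- **Robot:** it ended with the gripper open, about 0.18 m above the position where it released green. The highest wrist force I read was under 7 N, but I only read it between moves.

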